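Shift the dust suction: close the narrow damper, click the wide one to its third notch

TASK

The two dust-extraction dampers on the bench are alike except for their hose ports. First push the lever of the damper with the narrow port fully home against its closed stop (the hose-port end); then push the lever of the damper with the wide port away from its closed stop, counting the clicks, and leave it resting in the third notch without ever running past it into the fourth. Only push the levers with a fingertip, never grip them, leave everything else on the bench where it is, and finish clear of everything.

Things in the scene. Friction and masses are not known exactly. Their poses are not given: they have to be found in the camera images.
- wide_damper: Damper with the wide hose port: grey metal housing fixed to the bench, 190 (its x) x 90 (its y) x 90 mm high. Origin at the centre of its underside. Its x axis runs along the slot in the flat top, from the hose port to the plain end; the lever opens towards +x. Only the lever stands above the top. Dark lines across the top mark the five notches, a broader bar the closed stop.
- wide_port (a point): Centre of the mouth of this damper's hose port, an open round steel pipe 76 mm across that stands 45 mm out of the -x end of the housing; its axis is 43 mm above the bench.
- wide_lever (a joint): Lever travel in m, 0 at the closed stop (port end) to 0.106. Free run (under 1 N) to 0.012, then ridge crests at 0.021, 0.039, 0.057, 0.075, 0.093 and notches 1 to 5 at 0.030, 0.048, 0.066, 0.084, 0.102. About 7 N carries it over a ridge; 2 mm past a crest, either way, it snaps 7 mm ahead of the finger and rests. Starts closed or nearly so (0 to 0.008).
- wide_grip (a point): Centre of this lever's upright black grip, a flat paddle 14 mm thick along the slot, 36 mm wide across it and 36 mm high, 98 to 134 mm above the bench. A thin carriage (18 x 30 mm, up to 95 mm above the bench) lies under it. It is 53 mm to the port side of the housing's centre when the joint reads 0.
- wide_face_home (a point): Centre of that grip's flat face on the hose-port side. Push on this face to open.
- wide_face_open (a point): Centre of that grip's flat face on the plain-end side. Push on this face to close.
- narrow_damper: Damper with the narrow hose port: grey metal housing fixed to the bench, 190 (its x) x 90 (its y) x 90 mm high. Origin at the centre of its underside. Its x axis runs along the slot in the flat top, from the hose port to the plain end; the lever opens towards +x. Only the lever stands above the top. Dark lines across the top mark the five notches, a broader bar the closed stop.
- narrow_port (a point): Centre of the mouth of this damper's hose port, an open round steel pipe 38 mm across that stands 45 mm out of the -x end of the housing; its axis is 43 mm above the bench.
- narrow_lever (a joint): Lever travel in m, 0 at the closed stop (port end) to 0.106. Free run (under 1 N) to 0.012, then ridge crests at 0.021, 0.039, 0.057, 0.075, 0.093 and notches 1 to 5 at 0.030, 0.048, 0.066, 0.084, 0.102. About 7 N carries it over a ridge; 2 mm past a crest, either way, it snaps 7 mm ahead of the finger and rests. Starts open, anywhere between 0.040 and 0.090, mostly in a notch.
- narrow_grip (a point): Centre of this lever's upright black grip, a flat paddle 14 mm thick along the slot, 36 mm wide across it and 36 mm high, 98 to 134 mm above the bench. A thin carriage (18 x 30 mm, up to 95 mm above the bench) lies under it. It is 53 mm to the port side of the housing's centre when the joint reads 0.
- narrow_face_home (a point): Centre of that grip's flat face on the hose-port side. Push on this face to open.
- narrow_face_open (a point): Centre of that grip's flat face on the plain-end side. Push on this face to close.
- offcut_mid (a point): Pine offcut, loose, 45 x 75 x 32 mm, beyond the dampers; centre, half-way up. Leave alone.
- tape_roll_mid (a point): Small roll of tan tape, loose, 72 mm across, 35 mm high, to the left of the dampers; centre, half-way up. Leave alone.
- spool_mid (a point): Small turned wooden spool standing on end, loose, 41 mm across, 45 mm high, to the left of the dampers, nearer the robot; centre, half-way up. Leave alone.

How it is judged:
By the outcome, as a careful person would: the job done as asked, in the order asked, and still so for the second after the job is handed in, with the robot touching nothing.
It also fails if it takes over 48 s, if anything falls off the work surface, if the arm or the gripper's body presses on something with over 40 N, if the wrist force passes 120 N, or if a joint passes its speed limit or range.

ROBOT

A 6-joint arm with a two-finger parallel gripper is mounted at the origin on the work surface; the furniture and walls round the work are solid. World frame = base frame: x ahead of the robot, y to its left, z up, the work surface at z = 0. Lengths are in mm, angles in rad, forces in N, time in s.
With the tool pointing down it reaches from about 275 to 1000 mm from the base axis. Payload 8.4 kg.
Tool frame: the origin (TCP) lies midway between the tips of the shut fingers; the grasp point (between the pads) lies 19 mm behind it (r.grip_point_offset is the distance from the TCP to the grasp point, in mm); z points along the fingers, y is the line along which they close (so a half turn about z gives the same grasp; the last joint's range is limited). The gripper opens to 85 mm and grips with 20 to 120 N. Pads are 22 mm wide; open, the fingers measure 114 mm over their backs; the gripper's body (76 mm by 85 mm) begins 54 mm behind the grasp point. The pads swing forward as they close: fully open they stand 13 mm farther back than shut.
Start: joints at [-1.328, 0.353, 1.633, -0, 1.155, -0.002], TCP at [151.475, -606.369, 202.681] pointing down, gripper open.
Joint ranges: [-2.63, 2.63], [-0.92, 2.1], [0.06, 2.66], [-1.3, 4.44], [0, 2.69], [-3.02, 3.02]. Speed limits (rad/s): [2.22, 2.22, 2.79, 3.14, 3.14, 3.14].

INTERFACE

Orientations are given as [roll, pitch, yaw] about the fixed x, y, z axes, in that order (R = Rz(yaw) Ry(pitch) Rx(roll)).
In Python, from rig import r gives the robot as it stands. The module is installed in compiled form; this text tells all that it offers.
- The arm moves only by the shell command python3 -m creep 'ROWS' [FORCE]. ROWS is text: rows parted by semicolons, each of 7 numbers parted by spaces: the turn, a rotation vector about the tool's x, y, z in degrees, then the shift along the tool's x, y, z in m, then the closure in counts, from 0 (fully open) to 255 (shut). A call has 1 to 8 rows; each row is the pose to reach, as a shift and turn from the pose commanded when the call began, along the tool's axes at that moment; what a row does not reach only later rows make up. A row lasts 1/8 s, in which the tool goes at most 62.5 mm and 10.7 degrees, less where a joint would pass 70% of its speed; a pose out of reach is approached as far as the arm can. A call with a gripper value outside its range is refused whole. The fingers move at their own pace and stop on an object; FORCE is the grip in N (left out, the last holds). Time passes only in rows, so rows that repeat a pose let the fingers close. It gives the time, the measured TCP pose, the force, the opening and the grip force at its end, in the units of the state.
- r.sense(): the state, without advancing time (a new reading comes with each control period).
- r.grab_frame(name): name is "scene" or "top" or "wrist"; returns a dict with "img" (400x640x3 uint8, red, green, blue), "range_z" (400x640 float32, mm along the optical axis (not along the pixel's ray), 0 where there is no reading), "K" (3x3 intrinsics, pixels), "world_from_camera" (4x4, takes a point from camera to world coordinates). Camera axes: x right, y up, looking along -z (the intrinsics and any distortion apply to the point x, -y, -z); pixel columns grow to the right and rows downward; lengths in mm; the calibration is good to about 2 mm. The wrist camera is an equidistant fisheye: a pixel r from the principal point sees the ray r / f radians off the axis. A picture is of the moment at which its call begins.
- r.sign_off(): hands the job in; it is judged then, once.
The state is a dict: "clock": time; "qpos": joint angles; "qvel": joint speeds; "joint_efforts": joint torques, N m; "eef_pos": TCP position; "tcp_rot": TCP orientation; "contact_force": force on the tool from outside, world axes, zero at the start; "wrist_torque": the same for the moment, N m; "opening": opening from 0.0 (shut) to 1.0 (fully open); "grasp_force": force on a finger pad.
Only numpy, scipy, OpenCV 4.12 (cv2) and the standard library are available. Lean on these libraries where they do the work, as an engineer would, in place of code of your own. Each camera call takes 0.05 s, during which the arm holds its last target. There are 200 camera calls.

## Working session

There is one attempt and no reset: what is moved stays moved. The work goes in short steps, Python scripts to look and compute and a shell command to move; the robot and the scene stay as the last step left them, time stands still between calls to the robot, and variables do not carry over. Pictures are saved under pics/ and viewed, at most 10 in all, crops included, and the job is handed in when it is done.

```bash
mkdir -p pics; python3 - <<'E'
from rig import r
import cv2,numpy as np
for n in("top","scene"):
    f=r.grab_frame(n); cv2.imwrite(f"pics/{n}0.png",f["img"][:,:,::-1]); np.savez(f"{n}0.npz",**f)
    print(n,f["K"].tolist(),f["world_from_camera"].round(3).tolist())
s=r.sense();print(s["clock"],s["eef_pos"],s["tcp_rot"],s["contact_force"],s["opening"])
E
```

```text
top [[485.2947182998445, 0.0, 317.8598422926569], [0.0, 485.2947182998445, 201.9765960164298], [0.0, 0.0, 1.0]] [[0.003, 0.983, -0.182, 350.196], [-1.0, -0.001, -0.022, -140.031], [-0.022, 0.182, 0.983, 1166.119], [0.0, 0.0, 0.0, 1.0]]
scene [[480.16120181534006, 0.0, 325.19019508969313], [0.0, 480.16120181534006, 203.8127044946292], [0.0, 0.0, 1.0]] [[-0.766, 0.518, -0.381, 67.132], [-0.643, -0.604, 0.47, 451.747], [0.014, 0.605, 0.796, 1059.42], [0.0, 0.0, 0.0, 1.0]]
0.1 [ 151.35350756 -605.89433677  202.01439531] [-3.14029076e+00  2.08972062e-06  2.44808907e-01] [1.31905379 0.23698973 0.26777212] 1.0012954835545786
```

View pics/top0.png

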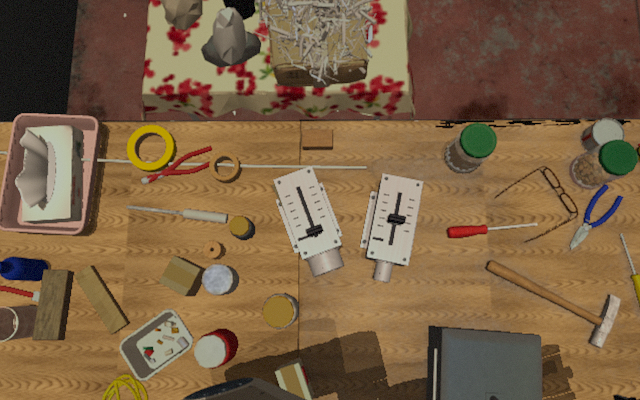

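View pics/scene0.png

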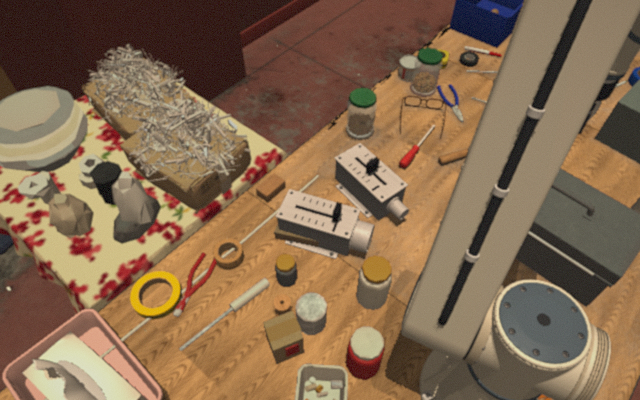

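The top view shows the wide damper at about (310,215), lever near (314,232), and the narrow damper at about (397,222), lever at (397,219). Both ports face the robot. Next I'll measure them using range and colour.

```bash
cat > h.py <<'E'
import numpy as np,cv2
def ray(f,u,v):
    K=f["K"];T=f["world_from_camera"]
    d=np.stack([(u-K[0,2])/K[0,0],-(v-K[1,2])/K[1,1],-np.ones_like(u,float)],-1)
    return d@T[:3,:3].T
def cloud(f):
    v,u=np.mgrid[:400,:640].astype(float)
    P=ray(f,u,v)*f["range_z"][...,None]+f["world_from_camera"][:3,3]
    P[f["range_z"]<=0]=np.nan; return P
def onplane(f,u,v,z):
    d=ray(f,np.asarray(u,float),np.asarray(v,float));o=f["world_from_camera"][:3,3]
    return o+d*((z-o[2])/d[...,2])[...,None]
def measure(f,boxes):
    P=cloud(f);out={}
    img=f["img"].astype(int)
    for n,(u0,u1,v0,v1) in boxes.items():
        m=np.zeros((400,640),bool);m[v0:v1,u0:u1]=1
        Z=P[...,2]
        t=m&(Z>80)&(Z<101)&(img.sum(-1)>330)
        k,l,st,_=cv2.connectedComponentsWithStats(t.astype(np.uint8));t=l==1+st[1:,4].argmax()
        v,u=np.nonzero(t);Q=onplane(f,u,v,90.)
        (c,wh,a)=cv2.minAreaRect(Q[:,:2].astype(np.float32))
        B=cv2.boxPoints((c,wh,a));e=B[1]-B[0];e2=B[2]-B[1]
        ax=max((e,e2),key=np.linalg.norm);ax=ax/np.linalg.norm(ax);ax*=np.sign(ax[0])
        g=m&(Z>110)&(Z<145)&(img.sum(-1)<200)
        G=P[g];top=G[G[:,2]>126]
        lo=(top[:,:2]-c)@ax;la=(top[:,:2]-c)@np.array([-ax[1],ax[0]])
        print(n,"c",np.round(c,1),"size",np.round(wh,1),"yaw",np.degrees(np.arctan2(ax[1],ax[0])).round(2),"topz",np.nanmedian(P[t][:,2]).round(1))
        print("  grip px",len(top),"z",np.percentile(top[:,2],[5,50,95]).round(1),"long",np.percentile(lo,[2,50,98]).round(1),"lat",np.percentile(la,[2,50,98]).round(1),"joint",((lo.min()+lo.max())/2+53).round(1),(np.median(lo)+53).round(1), "grip xy",np.median(top[:,:2],0).round(1))
    return P
E
python3 - <<'E'
from h import *
f=dict(np.load("top0.npz"))
P=measure(f,{"wide":(265,350,160,280),"narrow":(355,432,165,285)})
for n,(u,v) in {"spool":(214,250),"tape":(225,166),"offcut":(318,139),"wport":(325,262),"nport":(384,270),"jar":(280,310),"jarR":(476,142)}.items(): print(n,P[v,u].round(0))
E
```

```text
wide c [508.7 -97.7] size [237.   93.8] yaw 20.72 topz 90.1
  grip px 92 z [129.9 133.2 137.8] long [-34.1 -28.6 -22.2] lat [-16.1  -0.4  15.3] joint 25.6 24.4 grip xy [ 482.3 -108.6]
narrow c [ 513.3 -287.4] size [ 93.  193.7] yaw -11.72 topz 90.1
  grip px 105 z [128.6 133.9 137.5] long [-12.1  -6.8  -0.2] lat [-15.8   1.   17.4] joint 47.4 46.2 grip xy [ 506.4 -284.8]
spool [445. 126.  45.]
tape [658. 118.  -2.]
offcut [ 715. -114.   34.]
wport [ 415. -132.   85.]
nport [ 399. -265.   59.]
jar [313. -39. 138.]
jarR [ 674. -463.  137.]
```

```bash
sed -i 's/(Z>80)&(Z<101)/(Z>86.5)\&(Z<101)/' h.py
cat > go.py <<'E'
# usage: shift(target_xyz, yaw_deg) -> tool-frame shift (m) and turn (deg)
from rig import r
import numpy as np,sys
from scipy.spatial.transform import Rotation as R
def shift(t,yaw=None):
    s=r.sense();A=R.from_euler("xyz",s["tcp_rot"])
    d=A.inv().apply(np.array(t)-s["eef_pos"])/1000
    turn=np.zeros(3) if yaw is None else (A.inv()*R.from_euler("xyz",[180,0,yaw],degrees=True)).as_rotvec(degrees=True)
    print("turn",turn.round(1),"shift",d.round(4))
E
python3 - <<'E'
from h import *
f=dict(np.load("top0.npz"))
P=measure(f,{"wide":(265,350,160,280),"narrow":(355,432,165,285)})
a=np.array([151,-606]);b=np.array([560,-295])
X=P.reshape(-1,3);X=X[np.isfinite(X).all(1)];t=np.clip(((X[:,:2]-a)@(b-a))/((b-a)@(b-a)),0,1)
d=np.linalg.norm(X[:,:2]-a-t[:,None]*(b-a),axis=1)
for k in np.arange(0,1,.1):
    q=X[(d<90)&(t>=k)&(t<k+.1)];print(k.round(1),q[:,2].max().round(0) if len(q) else None)
E
```

```text
wide c [528.9 -90. ] size [193.6  93.8] yaw 20.72 topz 90.3
  grip px 92 z [129.9 133.2 137.8] long [-55.7 -50.2 -43.7] lat [-16.1  -0.4  15.3] joint 4.0 2.8 grip xy [ 482.3 -108.6]
narrow c [ 513.3 -287.4] size [ 93.  193.7] yaw -11.72 topz 90.2
  grip px 105 z [128.6 133.9 137.5] long [-12.1  -6.8  -0.2] lat [-15.8   1.   17.4] joint 47.4 46.2 grip xy [ 506.4 -284.8]
0.0 372.0
0.1 179.0
0.2 180.0
0.3 179.0
0.4 175.0
0.5 28.0
0.6 28.0
0.7 97.0
0.8 138.0
0.9 139.0
```

```bash
python3 - <<'E'
from go import *
shift((545,-294,200),-11.7)
shift((545,-294,109),-11.7)
E
```

```text
turn [-0.1  0.  25.7] shift [ 0.4575 -0.2072  0.0023]
turn [-0.1  0.  25.7] shift [ 0.4575 -0.2071  0.0933]
```

```bash
python3 -m creep '0 0 0 0 0 -0.05 255; 0 0 5 0.05 -0.02 -0.05 255; 0 0 10 0.1 -0.05 -0.05 255; 0 0 15 0.155 -0.075 -0.05 255; 0 0 20 0.205 -0.1 -0.05 255; 0 0 25.7 0.26 -0.12 -0.05 255; 0 0 25.7 0.31 -0.145 -0.05 255; 0 0 25.7 0.36 -0.165 -0.05 255' 40
python3 - <<'E'
from go import *
shift((545,-294,200),-11.7)
E
```

```text
clock: 1.1
eef_pos: [461.8, -357.4, 252.5]
tcp_rot: [-3.141, 0.0, -0.204]
contact_force: [0.3, -0.1, -0.5]
opening: 0.002
grasp_force: 0.0
turn [-0.  0.  0.] shift [ 0.0687 -0.0789  0.0524]
```

```bash
python3 -m creep '0 0 0 0.035 -0.04 0 255; 0 0 0 0.069 -0.079 0.02 255; 0 0 0 0.069 -0.079 0.05 255; 0 0 0 0.069 -0.079 0.05 255'
python3 - <<'E'
from go import *
import cv2
shift((545,-294,109),-11.7)
f=r.grab_frame("wrist");cv2.imwrite("pics/w1.png",f["img"][:,:,::-1]);np.savez("w1.npz",**f)
E
```

```text
clock: 1.6
eef_pos: [542.9, -294.2, 200.1]
tcp_rot: [-3.14, 0.005, -0.203]
contact_force: [0.5, -0.1, 0.9]
opening: 0.0
grasp_force: 0.0
turn [-0.1  0.3  0.1] shift [ 0.0025 -0.0005  0.0911]
```

View pics/w1.png

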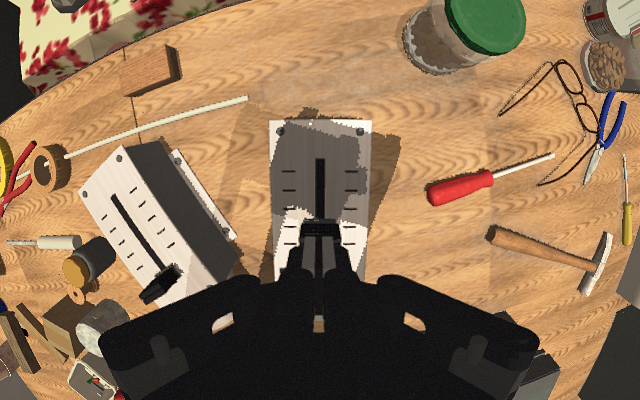

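The wrist view shows the shut fingertips at about (320,235), centred over the narrow damper's slot and on the plain-end side, with the lever hidden behind them. I'll go down.

```bash
python3 -m creep '0 0 0 0.002 0 0.03 255; 0 0 0 0.002 0 0.06 255; 0 0 0 0.002 0 0.085 255; 0 0 0 0.002 0 0.091 255; 0 0 0 0.002 0 0.091 255'
python3 -m creep '0 0 0 -0.006 0 0 255; 0 0 0 -0.012 0 0 255; 0 0 0 -0.016 0 0 255;0 0 0 -0.020 0 0 255'
```

```text
clock: 2.28
eef_pos: [546.6, -296.8, 112.8]
tcp_rot: [3.141, -0.001, -0.204]
contact_force: [0.3, -0.3, -0.0]
opening: 0.005
grasp_force: 0.0
clock: 2.78
eef_pos: [526.4, -291.9, 111.9]
tcp_rot: [3.142, -0.0, -0.204]
contact_force: [0.3, -1.2, -1.0]
opening: 0.005
grasp_force: 0.0
```

```bash
python3 -m creep '0 0 0 -0.004 0 0 255; 0 0 0 -0.008 0 0 255; 0 0 0 -0.012 0 0 255;0 0 0 -0.016 0 0 255'; python3 -m creep '0 0 0 -0.006 0 0 255; 0 0 0 -0.012 0 0 255; 0 0 0 -0.018 0 0 255;0 0 0 -0.022 0 0 255'
```

```text
clock: 3.28
eef_pos: [510.8, -288.7, 111.7]
tcp_rot: [-3.142, 0.0, -0.204]
contact_force: [-0.1, -0.2, 0.4]
opening: 0.0
grasp_force: 0.0
clock: 3.78
eef_pos: [489.0, -284.2, 111.7]
tcp_rot: [3.142, 0.0, -0.204]
contact_force: [0.4, -0.0, 0.6]
opening: 0.001
grasp_force: 0.0
```

```bash
python3 -m creep '0 0 0 -0.003 0 0 255; 0 0 0 -0.006 0 0 255; 0 0 0 -0.008 0 0 255;0 0 0 -0.008 0 0 255'; python3 -m creep '0 0 0 -0.002 0 0 255; 0 0 0 -0.002 0 0 255';python3 -m creep '0 0 0 -0.002 0 0 255; 0 0 0 -0.002 0 0 255'
python3 - <<'E'
from go import *
from h import *
f=r.grab_frame("top");np.savez("top1.npz",**f);cv2.imwrite("pics/top1.png",cv2.resize(f["img"][140:300,240:460,::-1],None,fx=3,fy=3))
E
```

```text
clock: 4.28
eef_pos: [481.6, -282.7, 111.7]
tcp_rot: [-3.142, 0.0, -0.204]
contact_force: [-0.1, 0.5, 0.4]
opening: -0.002
grasp_force: 0.0
clock: 4.53
eef_pos: [479.6, -282.2, 111.7]
tcp_rot: [-3.142, 0.0, -0.204]
contact_force: [-1.0, -0.4, 0.5]
opening: 0.002
grasp_force: 0.0
clock: 4.78
eef_pos: [477.6, -281.8, 111.7]
tcp_rot: [-3.142, 0.0, -0.204]
contact_force: [-0.3, 0.7, -0.0]
opening: -0.0
grasp_force: 0.0
```

View pics/top1.png

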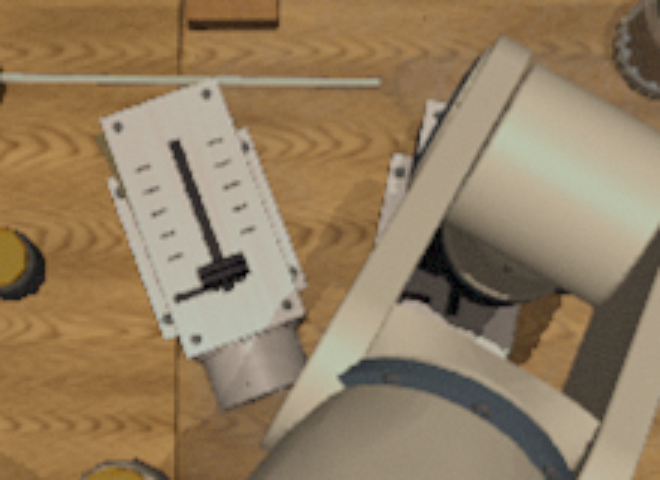

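The arm hides the narrow lever here, and the wide lever is visible near its closed bar. I'll keep pushing in small steps until the stop shows in the force.

```bash
for i in 1; do :; done; python3 -m creep '0 0 0 -0.002 0 0 255; 0 0 0 -0.002 0 0 255' | grep -E 'pos|force'; python3 -m creep '0 0 0 -0.002 0 0 255; 0 0 0 -0.002 0 0 255'| grep -E 'pos|force'; python3 - <<'E'
from go import *
import cv2
f=r.grab_frame("wrist");cv2.imwrite("pics/w2.png",cv2.resize(f["img"][120:320,170:430,::-1],None,fx=3,fy=3)[:600]);
f=r.grab_frame("scene");cv2.imwrite("pics/s2.png",cv2.resize(f["img"][130:250,260:420,::-1],None,fx=4,fy=4))
E
```

```text
eef_pos: [475.6, -281.4, 111.7]
contact_force: [0.4, -0.9, -0.2]
grasp_force: 0.0
eef_pos: [473.6, -281.0, 111.7]
contact_force: [-0.0, -0.6, -0.2]
grasp_force: 0.0
```

View pics/w2.png

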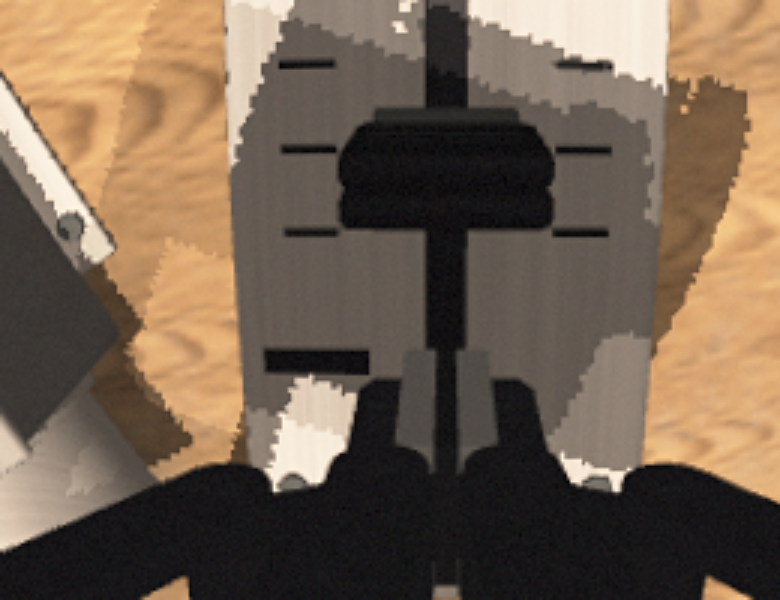

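The lever paddle is at about (445,170), beyond the fingertips at (445,350), so the fingers are on its port side. I'll measure both with wrist depth.

```bash
cat >> h.py <<'E'
def wcloud(f):
    v,u=np.mgrid[:400,:640].astype(float);K=f["K"];T=f["world_from_camera"]
    x=u-K[0,2];y=v-K[1,2];rr=np.hypot(x,y)+1e-9;th=rr/K[0,0]
    t=np.tan(th)/rr*f["range_z"]
    P=np.stack([x*t,-y*t,-f["range_z"]],-1)@T[:3,:3].T+T[:3,3];P[(f["range_z"]<=0)|(th>1.3)]=np.nan
    return P
def loc(P,c,yaw):
    a=np.radians(yaw);d=P[...,:2]-np.array(c);return np.stack([d@[np.cos(a),np.sin(a)],d@[-np.sin(a),np.cos(a)],P[...,2]],-1)
E
python3 - <<'E'
from go import *
from h import *
np.set_printoptions(suppress=True)
f=r.grab_frame("wrist");s=r.sense();print(s["clock"],s["eef_pos"],f["world_from_camera"].round(2).tolist(),f["K"][0])
np.savez("w2.npz",**f)
for nm in("w1","w2"):
    f=dict(np.load(nm+".npz"));L=loc(wcloud(f),(513.3,-287.4),-11.7)
    print(nm)
    for v in range(120,300,8): print(v,L[v,318].round(0),L[v,300].round(0),f["range_z"][v,318])
print(loc(s["eef_pos"],(513.3,-287.4),-11.7))
f=r.grab_frame("top");P=cloud(f);L=loc(P,(513.3,-287.4),-11.7)
E
```

```text
5.475 [ 473.83304935 -281.05846697  111.69331434] [[-0.2, 0.95, 0.26, 537.56], [-0.98, -0.2, -0.05, -295.23], [-0.0, -0.26, 0.97, 283.61], [0.0, 0.0, 0.0, 1.0]] [309.70691629   0.         318.25851739]
w1
120 [94. -1. 91.] [94. 15. 90.] 271.06934
128 [87. -1. 93.] [87. 15. 90.] 271.42615
136 [80. -1. 90.] [80. 15. 91.] 275.55945
144 [73. -1. 90.] [72. 15. 89.] 277.51007
152 [65. -1. 91.] [65. 15. 91.] 278.6979
160 [58. -1. 92.] [58. 15. 91.] 279.43356
168 [51. -1. 92.] [50. 16. 91.] 281.59662
176 [43. -1. 92.] [43. 16. 91.] 283.50824
184 [35. -1. 91.] [35. 16. 91.] 286.99554
192 [28. -1. 92.] [28. 16. 92.] 287.63248
200 [20. -1. 91.] [20. 16. 90.] 291.1998
208 [12. -1. 91.] [12. 16. 89.] 293.0154
216 [ 4. -1. 92.] [ 4. 16. 91.] 294.4086
224 [  1.  -1. 104.] [-4. 16. 92.] 283.83795
232 [  1.  -1. 125.] [  0.  14. 123.] 262.83963
240 [ 41.  -1. 239.] [ -2.  14. 135.] 142.28905
248 [ 41.  -1. 247.] [ 37.   7. 238.] 135.40063
256 [ 41.  -1. 256.] [ 37.   7. 248.] 125.92386
264 [ 42.  -1. 264.] [ 37.   6. 256.] 118.10107
272 [ 39.  -1. 267.] [ 44.   5. 275.] 116.343575
280 [ 35.  -1. 266.
[... 541 characters left out ...]
34.] [-10.   6. 135.] 153.52594
200 [-26.  -2.  93.] [-26.   9.  90.] 197.48717
208 [-31.  -2.  92.] [-31.   9.  91.] 199.92967
216 [-37.  -2.  90.] [-37.   9.  91.] 203.38597
224 [-42.  -2.  92.] [-43.   9.  91.] 202.93112
232 [-48.  -2.  91.] [-48.  10.  91.] 204.89478
240 [-30.  -3. 150.] [-54.  10.  91.] 143.15527
248 [-30.  -3. 159.] [-33.   6. 151.] 134.97256
256 [-30.  -3. 167.] [-34.   6. 158.] 126.46608
264 [-30.  -3. 175.] [-34.   5. 167.] 119.279434
272 [-31.  -3. 179.] [-27.   4. 186.] 115.239426
280 [-35.  -3. 178.] [-28.   4. 190.] 117.376396
288 [-39.  -3. 178.] [-28.   3. 195.] 118.356544
296 [-42.  -3. 178.] [-24.   3. 207.] 119.33104
[-39.93292068  -1.79362238 111.69331434]
```

View pics/s2.png

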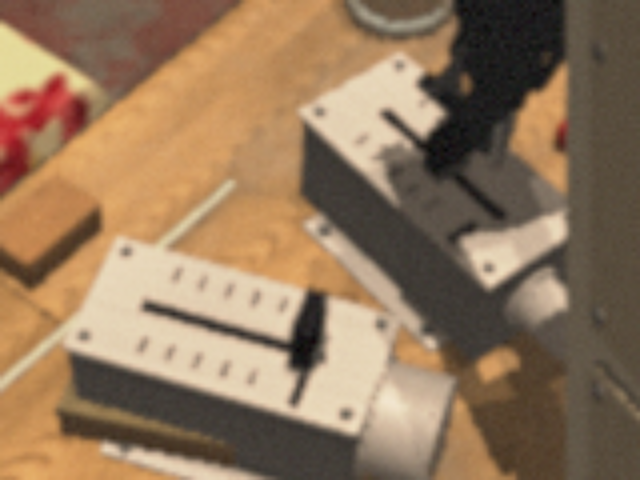

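The wrist depth puts the visible fingertips at about z=150 while the TCP reads 112, so the sweep passed over the lever without touching it. The scene picture agrees, with the black lever still mid-slot at about (440,150). I'll cross-check the tip height with the scene camera.

```bash
python3 - <<'E'
from go import *
from h import *
f=r.grab_frame("scene");w=dict(np.load("w2.npz"))
for n,P,im in(("scene",cloud(f),f["img"]),("wrist",wcloud(w),w["img"])):
    L=loc(P,(513.3,-287.4),-11.7)
    for lo in range(-90,40,10):
        m=(L[...,0]>lo)&(L[...,0]<=lo+10)&(abs(L[...,1])<40)&(L[...,2]>97)&(L[...,2]<260)
        if m.sum()>3: print(n,lo,m.sum(),"z",np.percentile(L[m][:,2],[0,3,10,50,100]).round(0),"lat",L[m][:,1].min().round(0),L[m][:,1].max().round(0))
v,u=np.mgrid[225:250:3,290:346:5]
print(w["range_z"][225:250:3,290:346:5].round(0).astype(int))
E
```

```text
scene -70 4 z [235. 235. 236. 238. 241.] lat -15.0 11.0
scene -60 306 z [144. 155. 182. 216. 258.] lat -40.0 40.0
scene -50 126 z [144. 146. 155. 195. 260.] lat -39.0 40.0
scene -40 43 z [152. 153. 159. 202. 260.] lat 8.0 40.0
scene -30 6 z [187. 188. 189. 198. 204.] lat 13.0 16.0
scene -20 77 z [ 98.  99. 102. 116. 137.] lat -17.0 18.0
scene -10 50 z [ 98. 103. 108. 128. 135.] lat -4.0 20.0
wrist -60 49 z [178. 178. 178. 179. 191.] lat -5.0 -0.0
wrist -50 2619 z [177. 179. 189. 199. 226.] lat -40.0 39.0
wrist -40 7139 z [145. 157. 178. 213. 246.] lat -40.0 40.0
wrist -30 23692 z [145. 172. 192. 226. 246.] lat -40.0 40.0
wrist -20 497 z [133. 133. 134. 135. 244.] lat -21.0 16.0
wrist -10 1428 z [131. 133. 133. 134. 137.] lat -21.0 16.0
wrist 0 646 z [ 97. 108. 109. 127. 136.] lat -20.0 15.0
[[203 204 204 204 205 204 204 205 204 204 203 204]
 [204 205 205 206 204 204 204 205 205 206 204 205]
 [204 205 204 205 205 205 206 205 204 206 205 205]
 [206 206 206 205 206 206 205 205 206 206 207 206]
 [206 205 205 148 146 147 146 147 147 205 207 206]
 [208 207 206 142 142 143 143 142 142 208 206 207]
 [207 207 207 139 140 139 141 140 141 207 208 207]
 [208 147 145 136 136 136 136 136 135 145 146 208]
 [209 143 144 133 133 133 133 134 133 144 143 142]]
```

Both cameras agree: the real tips end about 33 mm short of the reported TCP. For a tip at z≈117 I need TCP z≈84. The lever hasn't moved (joint ≈47), so I'll go back over it and down.

```bash
python3 -m creep '0 0 0 0 0 -0.008 255; 0 0 0 0.03 0 -0.008 255; 0 0 0 0.067 0 -0.008 255; 0 0 0 0.067 0 0 255; 0 0 0 0.067 0 0.012 255; 0 0 0 0.067 0 0.022 255; 0 0 0 0.067 0 0.028 255; 0 0 0 0.067 0 0.028 255'
python3 -m creep '0 0 0 -0.005 0 0 255; 0 0 0 -0.010 0 0 255; 0 0 0 -0.015 0 0 255; 0 0 0 -0.017 0 0 255'|grep -E "pos|contact"
python3 -m creep '0 0 0 -0.002 0 0 255; 0 0 0 -0.004 0 0 255;0 0 0 -0.006 0 0 255'|grep -E "pos|contact"
```

```text
clock: 6.58
eef_pos: [538.8, -294.4, 83.1]
tcp_rot: [-3.141, 0.001, -0.204]
contact_force: [0.4, -0.1, 0.4]
opening: -0.0
grasp_force: 0.0
eef_pos: [524.0, -291.6, 84.2]
contact_force: [8.7, -0.4, -4.0]
eef_pos: [518.2, -290.3, 84.1]
contact_force: [4.3, -0.7, -1.4]
```

```bash

python3 -m creep '0 0 0 -0.004 0 0 255; 0 0 0 -0.008 0 0 255;0 0 0 -0.012 0 0 255;0 0 0 -0.016 0 0 255;0 0 0 -0.020 0 0 255;0 0 0 -0.024 0 0 255;0 0 0 -0.028 0 0 255;0 0 0 -0.032 0 0 255'|grep -E "pos|contact"
python3 -m creep '0 0 0 -0.002 0 0 255; 0 0 0 -0.004 0 0 255; 0 0 0 -0.005 0 0 255; 0 0 0 -0.005 0 0 255'|grep -E "pos|contact"
python3 -m creep '0 0 0 -0.002 0 0 255; 0 0 0 -0.002 0 0 255'|grep -E "pos|contact"
```

```text
eef_pos: [485.1, -283.4, 83.7]
contact_force: [1.1, 0.2, -1.0]
eef_pos: [480.5, -282.4, 83.7]
contact_force: [1.1, -0.1, -1.1]
eef_pos: [478.5, -282.0, 83.7]
contact_force: [-0.4, -0.2, -0.7]
```

```bash

python3 -m creep '0 0 0 -0.0015 0 0 255; 0 0 0 -0.0015 0 0 255'|grep -E "pos|contact"
python3 -m creep '0 0 0 -0.0015 0 0 255; 0 0 0 -0.0015 0 0 255'|grep -E "pos|contact"
python3 - <<'E'
from go import *
from h import *
f=r.grab_frame("wrist");L=loc(wcloud(f),(513.3,-287.4),-11.7)
m=(abs(L[...,1]+3)<22)&(L[...,0]<60)&(L[...,0]>-90)&(L[...,2]>98)&(L[...,2]<137)&(f["img"].sum(-1)<200)
print(m.sum(),np.percentile(L[m],[0,5,50,95,100],axis=0).round(1) if m.sum() else "")
cv2.imwrite("pics/w3.png",cv2.resize(f["img"][120:320,170:430,::-1],None,fx=2.5,fy=2.5))
E
```

```text
eef_pos: [478.0, -282.0, 83.8]
contact_force: [4.6, 0.3, -2.6]
eef_pos: [477.9, -282.0, 84.0]
contact_force: [10.3, 0.1, -6.6]
572 [[-60.1 -16.4 103.6]
 [-30.1 -15.3 120.7]
 [-29.4  -3.  129.1]
 [-25.3   9.7 136.1]
 [-25.   15.6 136.9]]
```

View pics/w3.png

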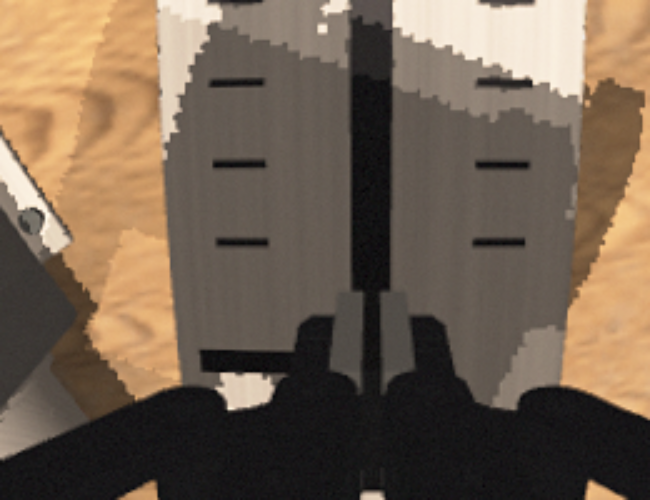

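The narrow lever is against the stop: the slot ahead of the fingers is empty, the tips are at (370,295) beside the closed bar at (250,360), and force rose to 10 N with no further motion. Now back off, lift and cross to the wide damper.

```bash

python3 -m creep '0 0 0 0.01 0 0 255; 0 0 0 0.02 0 0 255; 0 0 0 0.02 0 -0.04 255; 0 0 0 0.02 0 -0.09 255;0 0 0 0.02 0 -0.09 255'|grep -E "pos|contact"
python3 - <<'E'
from go import *
from h import *
shift((448.4,-120.4,175),20.7)
f=r.grab_frame("wrist");L=loc(wcloud(f),(513.3,-287.4),-11.7)
m=(abs(L[...,1]+3)<22)&(L[...,0]<60)&(L[...,0]>-90)&(L[...,2]>125)&(L[...,2]<138)&(f["img"].sum(-1)<200)
print(m.sum(),np.percentile(L[m],[0,5,50,95,100],axis=0).round(1) if m.sum() else "")
E
```

```text
eef_pos: [497.8, -286.9, 177.6]
contact_force: [0.9, 0.1, 0.4]
turn [  0.2  -0.3 -32.4] shift [-0.0821 -0.1531  0.0018]
0
```

```bash

python3 -m creep '0 0 -8 -0.02 -0.04 0 255; 0 0 -16 -0.04 -0.08 0 255; 0 0 -24 -0.06 -0.12 0 255; 0 0 -32.4 -0.082 -0.153 0 255;0 0 -32.4 -0.082 -0.153 0 255;0 0 -32.4 -0.082 -0.153 0 255'|grep -E "pos|contact|clock|rot"
python3 - <<'E'
from go import *
from h import *
shift((448.4,-120.4,84),20.7)
f=r.grab_frame("wrist");W=wcloud(f);dark=f["img"].sum(-1)<200
for n,c,y in(("wide",(528.9,-90),20.7),("narrow",(513.3,-287.4),-11.7)):
    L=loc(W,c,y)
    m=(abs(L[...,1])<25)&(L[...,0]<60)&(L[...,0]>-90)&(L[...,2]>128)&(L[...,2]<140)&dark
    print(n,m.sum(),np.percentile(L[m],[0,5,50,95,100],axis=0).round(1).tolist() if m.sum() else "")
cv2.imwrite("pics/w4.png",f["img"][:,:,::-1])
f=r.grab_frame("top");
measure(f,{"wide":(265,350,160,280)}) if 0 else measure(f,{"narrow":(355,432,165,285)})
E
```

```text
clock: 11.18
eef_pos: [446.1, -119.3, 173.2]
tcp_rot: [-3.141, 0.001, 0.361]
contact_force: [-0.9, -0.6, -0.2]
turn [-0.  0. -0.] shift [0.0019 0.0019 0.0892]
wide 1067 [[-58.1, -19.0, 128.0], [-57.2, -17.4, 132.1], [-51.1, -1.7, 134.3], [-44.6, 14.2, 135.6], [-44.3, 16.3, 136.3]]
narrow 507 [[-61.3, -20.1, 128.0], [-60.4, -16.5, 130.1], [-54.3, 1.5, 134.2], [-48.3, 15.4, 135.5], [-47.4, 16.9, 136.6]]
narrow c [ 513.3 -287.4] size [ 93.  193.7] yaw -11.72 topz 90.2
  grip px 99 z [129.5 133.7 136.6] long [-59.7 -54.1 -47.5] lat [-15.8   0.6  17.1] joint -0.4 -1.1 grip xy [ 460.8 -275.2]
```

View pics/w4.png

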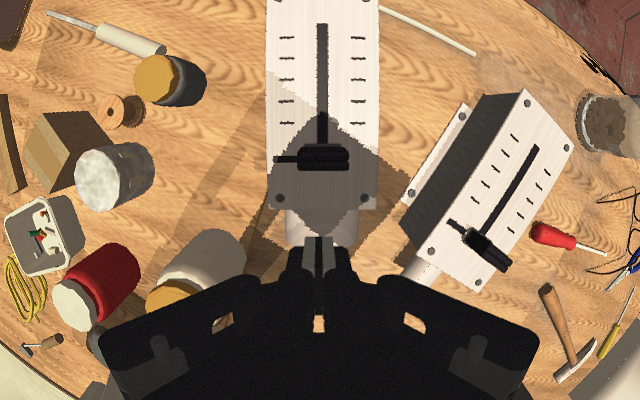

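Narrow is confirmed closed (joint ≈0, top and wrist). The wrist view shows the wide lever at (322,157), joint ≈2, with the fingertips at (318,240) on the port side, in line. I'll go down and start pushing.

```bash

python3 -m creep '0 0 0 0 0.002 0.03 255; 0 0 0 0 0.002 0.06 255; 0 0 0 0 0.002 0.08 255; 0 0 0 0 0.002 0.089 255;0 0 0 0 0.002 0.089 255'|grep -E "pos|contact"
python3 -m creep '0 0 0 0.004 0 0 255; 0 0 0 0.008 0 0 255; 0 0 0 0.012 0 0 255; 0 0 0 0.016 0 0 255; 0 0 0 0.02 0 0 255;0 0 0 0.024 0 0 255;0 0 0 0.026 0 0 255'|grep -E "pos|contact"
python3 - <<'E'
from go import *
from h import *
print(loc(r.sense()["eef_pos"],(528.9,-90),20.7))
E
```

```text
eef_pos: [446.6, -121.4, 84.3]
contact_force: [-0.0, 0.0, -0.5]
eef_pos: [471.1, -111.7, 84.6]
contact_force: [-0.5, -0.8, 0.4]
[-61.67990524   0.14828864  84.6227475 ]
```

```bash
g(){ grep -E "pos|contact"; }
python3 -m creep '0 0 0 0.002 0 0 255; 0 0 0 0.004 0 0 255; 0 0 0 0.006 0 0 255; 0 0 0 0.006 0 0 255'|g
python3 -m creep '0 0 0 0.002 0 0 255; 0 0 0 0.004 0 0 255'|g
python3 -m creep '0 0 0 0.002 0 0 255; 0 0 0 0.002 0 0 255'|g
python3 -m creep '0 0 0 0.002 0 0 255; 0 0 0 0.002 0 0 255'|g
python3 -m creep '0 0 0 0.002 0 0 255; 0 0 0 0.002 0 0 255'|g
```

```text
eef_pos: [475.9, -109.7, 84.5]
contact_force: [-2.5, -0.4, 0.8]
eef_pos: [479.9, -108.2, 84.5]
contact_force: [-1.7, -0.4, 0.0]
eef_pos: [483.1, -107.4, 84.8]
contact_force: [0.1, -0.2, 0.5]
eef_pos: [484.6, -106.8, 84.8]
contact_force: [-0.7, 0.4, -0.3]
eef_pos: [486.2, -106.1, 84.7]
contact_force: [0.1, 0.7, -0.9]
```

```bash
cat > wj.py <<'E'
from go import *
from h import *
f=r.grab_frame("wrist");L=loc(wcloud(f),(528.9,-90),20.7)
m=(abs(L[...,1])<25)&(L[...,2]>131)&(L[...,2]<137)&(f["img"].sum(-1)<200)&(L[...,0]>-60)
x=L[m][:,0];s=r.sense();t=loc(s["eef_pos"],(528.9,-90),20.7)
print(s["clock"],"lever",np.percentile(x,[3,50,97]).round(1),"joint",(np.percentile(x,97)+46).round(1),"finger joint",(t[0]+72).round(1),"lat",t[1].round(1),s["contact_force"].round(1),m.sum())
E
python3 wj.py
g(){ grep -E "pos|contact"; }
python3 -m creep '0 0 0 0.002 0 0 255; 0 0 0 0.004 0 0 255; 0 0 0 0.006 0 0 255; 0 0 0 0.008 0 0 255; 0 0 0 0.008 0 0 255'|g; python3 wj.py
python3 -m creep '0 0 0 0.002 0 0 255; 0 0 0 0.004 0 0 255'|g; python3 wj.py
```

```text
14.325 lever [-39.6 -25.  -18.4] joint 27.6 finger joint 26.3 lat 0.1 [ 0.5 -0.   0. ] 2825
eef_pos: [492.7, -103.4, 84.5]
contact_force: [-2.8, -3.0, 1.0]
15.0 lever [-32.4 -21.4 -14.5] joint 31.5 finger joint 33.6 lat 0.2 [-4.4 -1.7  1.6] 2831
eef_pos: [496.8, -101.8, 84.6]
contact_force: [-2.3, -2.3, 0.8]
15.3 lever [-28.1 -17.1 -10.2] joint 35.8 finger joint 38.4 lat 0.2 [ 0.1 -0.5 -0.6] 2839
```

```bash
sed -i 's/+46)/+48.4)/' wj.py
g(){ grep -E "contact"; }
python3 -m creep '0 0 0 0.002 0 0 255; 0 0 0 0.002 0 0 255'|g; python3 wj.py
python3 -m creep '0 0 0 0.0015 0 0 255; 0 0 0 0.0015 0 0 255'|g; python3 wj.py
python3 -m creep '0 0 0 0.0015 0 0 255; 0 0 0 0.0015 0 0 255'|g; python3 wj.py
```

```text
contact_force: [-0.2, 0.4, 0.1]
15.6 lever [-25.1 -13.4  -6.3] joint 42.1 finger joint 40.8 lat -0.0 [0.  0.2 0.2] 2837
contact_force: [-0.3, 0.1, -0.9]
15.9 lever [-24.   -7.4  -0.3] joint 48.1 finger joint 41.8 lat 0.1 [-0.7  0.1  0.7] 2911
contact_force: [-0.1, 0.2, -0.2]
16.2 lever [-22.7  -6.9  -0.4] joint 48.0 finger joint 43.2 lat 0.1 [-0.7  0.3  0.2] 2806
```

Click 2 is clear: the lever is resting at 48. Now the third, slowly near the crest.

```bash
g(){ grep -E "contact"; }
python3 -m creep '0 0 0 0.002 0 0 255; 0 0 0 0.004 0 0 255; 0 0 0 0.006 0 0 255; 0 0 0 0.008 0 0 255; 0 0 0 0.01 0 0 255; 0 0 0 0.0125 0 0 255; 0 0 0 0.0125 0 0 255'|g; python3 wj.py
python3 -m creep '0 0 0 0.0015 0 0 255; 0 0 0 0.0015 0 0 255'|g; python3 wj.py
python3 -m creep '0 0 0 0.001 0 0 255; 0 0 0 0.001 0 0 255'|g; python3 wj.py
```

```text
contact_force: [-0.4, 0.1, -0.3]
17.125 lever [-10.1   1.    8.1] joint 56.5 finger joint 56.0 lat 0.1 [-0.8 -0.2 -0.7] 2837
contact_force: [0.0, 0.2, 0.6]
17.425 lever [-8.5  2.7  9.9] joint 58.3 finger joint 57.5 lat 0.1 [-0.3  0.1 -0.6] 2858
contact_force: [0.1, 0.3, -0.3]
17.725 lever [-7.7  3.6 10.7] joint 59.1 finger joint 58.3 lat 0.1 [ 0.4 -0.   0.2] 2855
```

```bash
g(){ grep -E "contact"; }
python3 -m creep '0 0 0 0.001 0 0 255; 0 0 0 0.001 0 0 255; 0 0 0 0.001 0 0 255'|g; python3 wj.py
```

```text
contact_force: [-0.6, -0.3, -0.5]
18.15 lever [-6.8 10.6 17.5] joint 65.9 finger joint 59.1 lat 0.1 [ 0.6  0.1 -0.1] 2903
```

The third click has snapped the lever to 66. I'll withdraw now.

```bash

python3 -m creep '0 0 0 -0.01 0 0 255; 0 0 0 -0.025 0 0 255; 0 0 0 -0.025 0 -0.05 255; 0 0 0 -0.025 0 -0.1 255; 0 0 0 -0.025 0 -0.15 255; 0 0 0 -0.07 0 -0.16 255; 0 0 0 -0.1 0 -0.16 255;0 0 0 -0.1 0 -0.16 255'
python3 -m creep '0 0 0 0 0 0 255;0 0 0 0 0 0 255' >/dev/null
python3 - <<'E'
from go import *
from h import *
f=r.grab_frame("top");cv2.imwrite("pics/top9.png",f["img"][:,:,::-1])
f0=dict(np.load("top0.npz"))
measure(f,{"wide":(265,350,160,280),"narrow":(355,432,165,285)})
P=cloud(f)
for n,(u,v) in {"spool":(214,250),"tape":(225,156),"offcut":(318,139)}.items(): print(n,np.abs(f["img"][v-15:v+15,u-20:u+20].astype(int)-f0["img"][v-15:v+15,u-20:u+20]).mean())
s=r.sense();print(s["clock"],s["eef_pos"],s["qvel"].round(3))
E
```

```text
clock: 19.15
eef_pos: [420.8, -130.3, 244.7]
tcp_rot: [3.142, 0.0, 0.36]
contact_force: [-0.3, -0.2, 0.3]
opening: 0.001
grasp_force: 0.0
wide c [603.  -83.4] size [50.  53.5] yaw -69.55 topz 90.4Traceback (most recent call last):
  File "<stdin>", line 5, in <module>
  File "h.py", line 29, in measure
    print("  grip px",len(top),"z",np.percentile(top[:,2],[5,50,95]).round(1),"long",np.percentile(lo,[2,50,98]).round(1),"lat",np.percentile(la,[2,50,98]).round(1),"joint",((lo.min()+lo.max())/2+53).round(1),(np.median(lo)+53).round(1), "grip xy",np.median(top[:,:2],0).round(1))
                                   ~~~~~~~~~~~~~^^^^^^^^^^^^^^^^^^^^
    return _quantile_unchecked(
        a, q, axis, out, overwrite_input, method, keepdims, weights)
    return _ureduce(a,
                    func=_quantile_ureduce_func,
    ...<5 lines>...
                    overwrite_input=overwrite_input,
                    method=method)
    r = func(a, **kwargs)
    result = _quantile(arr,
                       quantiles=q,
    ...<2 lines>...
                       out=out,
                       weights=wgt)
    slices_having_nans = np.isnan(arr[-1, ...])
                                  ~~~^^^^^^^^^
IndexError: index -1 is out of bounds for axis 0 with size 0
```

View pics/top9.png

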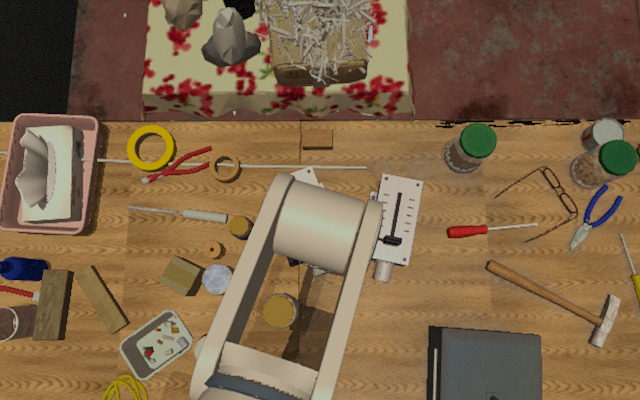

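The top view shows the narrow lever at the closed end (390,240), the loose items in place at (318,139), (225,166) and (214,250), and the wide lever hidden by the arm. One last wrist check, then hand in.

```bash
python3 - <<'E'
from go import *
from h import *
f=r.grab_frame("wrist");W=wcloud(f)
ok=[]
for n,c,y in(("wide",(528.9,-90),20.7),("narrow",(513.3,-287.4),-11.7)):
    L=loc(W,c,y);m=(abs(L[...,1])<22)&(abs(L[...,0])<75)&(L[...,2]>130)&(L[...,2]<138)&(f["img"].sum(-1)<200)
    j=np.median(L[m][:,0])+53;ok.append(j);print(n,j,m.sum())
s=r.sense();print(s["clock"],s["contact_force"])
if 62<ok[0]<70 and abs(ok[1])<4: print(r.sign_off())
E
```

```text
wide 63.218930424461725 432
narrow -1.8739311857834764 369
19.5 [ 0.08097678 -0.22392669  0.12557797]
the job is handed in; nothing more can be done
None
```

I closed the narrow damper's lever against its stop, pushed the wide damper's lever to rest in its third notch, withdrew the arm clear, and handed the job in at 19.5 s.

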